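# Clip the cross-lock heat clip onto the sprung terminal

### The arm

A 6-joint arm with a two-finger parallel gripper is mounted at the origin on a cart in front of the work surface, level with it; the furniture and walls round the work are solid. World frame = base frame: x ahead of the robot, y to its left, z up, the work surface at z = 0. Lengths are in m, angles in rad, forces in N, time in s.
With the tool pointing down it reaches from about 0.35 to 0.8 m from the base axis. Payload 7.3 kg.
Tool frame: the origin (TCP) lies between the finger pads; the fingertips stand 25 mm ahead of it and the grasp point (between the pads) lies 6 mm ahead of it (r.tip_extent is the distance from the TCP to the fingertips, in m); z points along the fingers, y is the line along which they close (so a half turn about z gives the same grasp; the last joint's range is limited). The gripper opens to 85 mm and grips with 20 to 120 N. Pads are 22 mm wide; open, the fingers measure 114 mm over their backs; the gripper's body (76 mm by 85 mm) begins 54 mm behind the grasp point. The pads swing forward as they close: fully open they stand 13 mm farther back than shut.
Start: joints at [1.086, 0.342, 1.524, -0, 1.275, -0.146], TCP at [0.174, 0.495, 0.23] pointing down, gripper open.
Joint ranges: [-2.53, 2.53], [-0.77, 2.02], [0.04, 2.7], [-1, 4.14], [0.28, 2.66], [-3.11, 3.11]. Speed limits (rad/s): [2.57, 2.57, 3.14, 3.14, 3.14, 3.14].

### API

Orientations are given as a unit quaternion [x, y, z, w].
In Python, from workcell import r, command_gripper, optics gives the robot as it stands. The module is installed in compiled form; this text tells all that it offers. Calls block until the motion is done:
- r.reach(position, orientation): joint-space move of the TCP to a pose.
- r.move_straight(position, orientation=None, speed=0.15, max_force=None): straight line of the TCP; orientation=None keeps the orientation; speed is the mean speed in m/s. With max_force (N) it stops when the force on the tool has changed by that much, and returns True; else False.
- r.movej(angles): joint-space move.
- command_gripper(opening, force=None): finger opening in m; force is the grip in N (None keeps the last); returns when the fingers have stopped.
- r.hold(seconds).
- r.solve_ik(position, orientation): joint angles nearest the present ones, or None.
- r.read_state(): the state.
- optics.get_image(name): name is "scene" or "top"; returns (picture, depth): 400x640x3 uint8, red, green, blue; 400x640 float32, m along the optical axis (not along the pixel's ray), 0 where there is no reading.
- optics.camera_model(name): a dict with "K" (3x3 intrinsics, pixels), "R" (3x3) and "t" (3): a world point X has camera coordinates R X + t. Camera axes: x right, y down, z forward; pixel columns grow to the right and rows downward; lengths in m; the calibration is good to about 2 mm. A picture is of the moment at which its call begins. camera_model takes no time and is no camera call.
A pose or a line that the arm cannot do raises r.PlanningError and nothing moves.
- r.finish_job(): hands the job in; it is judged then, once.
The state is a dict: "time_s": time; "joint_positions": joint angles; "dq": joint speeds; "tau": joint torques, N m; "eef_pos": TCP position; "eef_rot": TCP orientation; "contact_force": force on the tool from outside, world axes, zero at the start; "torque": the same for the moment, N m; "grip_width": finger opening in m; "grip_force": force on a finger pad.
Only numpy, scipy, OpenCV 4.12 (cv2) and the standard library are available. Lean on these libraries where they do the work, as an engineer would, in place of code of your own. Each camera call takes 0.05 s, during which the arm holds its last target. There are 200 camera calls.

### The job

Squeeze the cross-lock clip open, take it off its parking pin and lower it, open and upright, over the head of the brass terminal in the jig until its jaws push the sprung collar part way down. Keeping it gently pressed, let it close on the terminal's neck beneath the head, and leave it standing there; press the open clip down with a few newtons only, never over 15 N, and do not disturb the things lying about.

Things in the scene. Friction and masses are not known exactly. Their poses are not given: they have to be found in the camera images.
- clip: Steel cross-lock (reverse) clip, 108 mm tall, about 60 g, standing upright jaws down on the stand. Origin: on its axis midway between the jaws, level with the jaw undersides; z up along it, jaws close along its y. Jaws 6 mm tall, 14 mm wide along x; above them the arms stand off, leaving room 20 mm high (from the jaw undersides) and 16 mm wide for a head. Friction grip only.
- clip_grip (a point): Point on the clip's axis 60 mm above its origin, between its two black ribbed grip plates (17 mm wide along x, 24 mm tall, facing +-y, 31 mm over both at the start). Squeezing them together along y by about 5 mm in all, 8 to 12 N on each (15 to 30 N takes them to the stop), opens the jaws evenly to an 18 mm gap; letting go shuts them by spring. The tail ends 48 mm above this point.
- clip_a (a joint): Opening of the clip's jaws, rad: 0 when closed on a 6 mm pin (as at the start), about 0.026 when closed on 11 mm, 0.062 fully squeezed open (18 mm gap), -0.025 closed on nothing.
- stand: Fixed parking stand, black base 56x56x12 mm with an upright steel pin of 6 mm diameter in its middle, its tip 28 mm above the bench, on which the clip is parked. Origin: centre of the underside.
- jig: Fixed aluminium block 80x60x30 mm, black thumbscrew on its +x end. Origin: centre of the underside; z up. On its z axis stands an upright brass terminal, a tight fit, at an unmeasured height: the head's top is anywhere from 62 to 90 mm above the jig's underside, so it must be found by feel.
- bore (a point): Centre of the jig's top face, 30 mm above its underside, on the terminal's axis. Terminal, from its top down: head 11 mm diameter, 7 mm high with conical top; neck 6 mm diameter; round the neck a flat sprung steel collar, 34 mm diameter, its top 4 mm under the head's underside (11 mm below the head's top, so 21 to 49 mm above this point).
- collar_low (a point): Fixed point of the jig on the terminal's axis, 51 mm above its underside: the lowest place where the unpressed collar's top may be (up to 28 mm higher). The collar starts to give at 2 N and yields straight down up to 5 mm at 1 N per mm (7 N), then is hard. The 6 mm tall jaws fit under the head only with the collar pressed down 2 mm or more (4 N); 5 to 6 N is right.
- lens_cap: Bystander: black lens cap, 56 mm diameter, 13 mm high. Origin: centre of the underside.
- eyepiece: Bystander: black eyepiece standing, 34 mm diameter, 42 mm high. Origin: centre of the underside.
- screw_tin: Bystander: round tin, 70 mm diameter, 22 mm high. Origin: centre of the underside.

How it is judged:
On the way:
1. the squeezed-open clip is over the terminal, bearing on its collar (value of joint clip_a above 0.035 rad and contact force between clip and jig above 2 N and horizontal distance between clip and jig below 0.007 m), for 0.1 s.
At the end, for the whole second after the job is handed in: The clip stands upright (within 0.15 rad) and at rest on the terminal, its jaws within 6 mm of the terminal's axis and closed on the 6 mm neck under the head (opening within 0.012 rad of 0) (value of joint clip_a between -0.012 and 0.012 rad and horizontal distance between clip and jig below 0.006 m and z of clip in the frame of jig between 0.044 and 0.081 m and angle between clip's own z axis and vertical below 0.15 rad and contact force between clip and jig above 1 N and linear speed of clip below 0.02 m/s); the robot touches nothing.
It fails at once if the open clip is pressed on the terminal or jig with more than 15 N (value of joint clip_a above 0.03 rad and contact force between clip and jig above 15 N).
It fails at once if a bystander is moved more than 20 mm (distance of any of lens_cap, eyepiece, screw_tin from where it was at the start of the episode above 0.02 m).
It also fails if it takes over 53 s, if anything falls off the work surface, if the arm or the gripper's body presses on something with over 40 N, if the wrist force passes 120 N, or if a joint passes its speed limit or range.

## Working session

There is one attempt and no reset: what is moved stays moved. The work goes in short steps, each a Python script; the robot and the scene stay as the last script left them, time stands still between calls to the robot, and variables do not carry over. Pictures are saved under pics/ and viewed, at most 10 in all, crops included, and the job is handed in when it is done.

```bash
mkdir -p pics; cat > h.py <<'E'
import numpy as np, cv2
from workcell import r, command_gripper, optics
def snap(n,f):
    im,d=optics.get_image(n); cv2.imwrite('pics/%s.png'%f,im[:,:,::-1]); np.save('pics/%s.npy'%f,d); return im,d
def cloud(n,d):
    c=optics.camera_model(n); K,R,t=map(np.array,(c['K'],c['R'],c['t']))
    v,u=np.mgrid[:d.shape[0],:d.shape[1]]
    P=np.stack([(u-K[0,2])/K[0,0]*d,(v-K[1,2])/K[1,1]*d,d],-1)
    W=(P-t)@R; W[d==0]=np.nan; return W
E
python3 - <<'E'
from h import *
for n in('top','scene'):
    im,d=snap(n,n+'1'); c=optics.camera_model(n); print(n,-np.array(c['R']).T@np.array(c['t']),np.array(c['R']).round(2).tolist(),c['K'])
s=r.read_state(); print(s['eef_rot'],s['contact_force'],s['grip_width'],r.tip_extent)
E
```

```text
top [0.33177154 0.03487763 0.96199423] [[-0.02, -1.0, 0.0], [-0.98, 0.02, -0.21], [0.21, -0.01, -0.98]] [[450.28947564   0.         316.90735763]
 [  0.         450.28947564 203.85250432]
 [  0.           0.           1.        ]]
scene [ 0.02915907 -0.55363151  0.48445987] [[0.75, -0.66, -0.03], [-0.32, -0.33, -0.89], [0.57, 0.68, -0.46]] [[384.84901079   0.         321.50176449]
 [  0.         384.84901079 200.57120106]
 [  0.           0.           1.        ]]
[ 1.68586811e-01  9.85686576e-01 -6.42877466e-04 -2.19913757e-04] [0.52833165 0.93330995 0.05454291] 0.08534901484049527 0.025
```

View pics/top1.png

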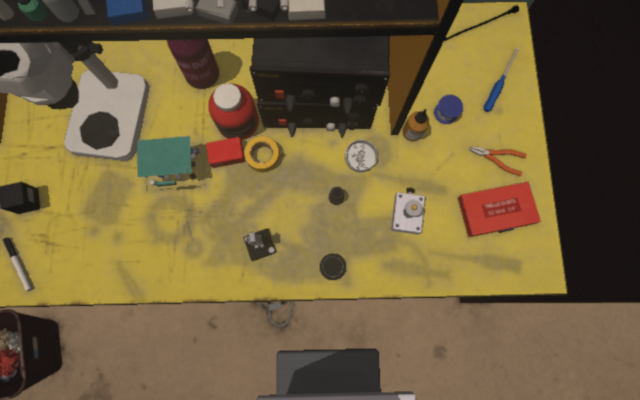

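View pics/scene1.png

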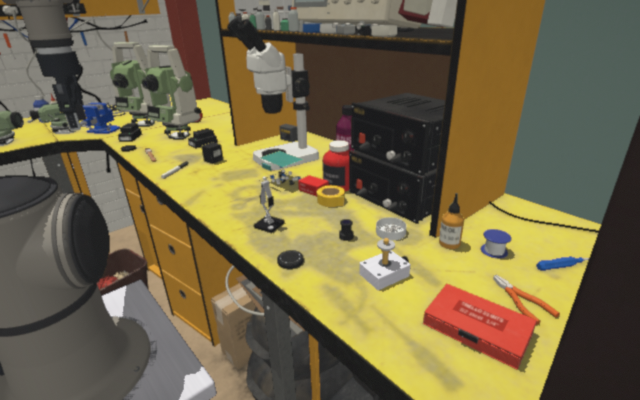

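The top view shows the stand and clip at about (260,244), jig (408,212), lens cap (333,266), eyepiece (337,196) and tin (361,156). Next I take crops and point clouds.

```bash
python3 - <<'E'
from h import *
T=cv2.imread('pics/top1.png');S=cv2.imread('pics/scene1.png')
f=lambda I,a,b,w,h,k:cv2.resize(I[b:b+h,a:a+w],(400,300),interpolation=cv2.INTER_CUBIC)
cv2.imwrite('pics/c1.png',np.vstack([np.hstack([f(T,225,215,80,60,5),f(T,370,180,80,60,5)]),np.hstack([f(S,225,170,80,60,5),f(S,345,230,80,60,5)])]))
for n,boxes in(('top',dict(clip=(235,222,50,45),jig=(380,180,60,60),cap=(315,250,36,34),eye=(322,182,30,26),tin=(342,138,40,38))),('scene',dict(clip=(245,170,45,68),jig=(350,235,65,58)))):
    W=cloud(n,np.load('pics/%s1.npy'%n))
    for k,(a,b,w,h) in boxes.items():
        P=W[b:b+h,a:a+w].reshape(-1,3);P=P[np.isfinite(P[:,0])]
        print(n,k,'floor',np.median(P[:,2][P[:,2]<.006]).round(4))
        zs=np.arange(.006,.13,.008)
        for z in zs:
            Q=P[(P[:,2]>=z)&(P[:,2]<z+.008)]
            if len(Q)>2: print('  z%.3f n%d'%(z,len(Q)),Q.mean(0).round(4),Q.min(0)[:2].round(3),Q.max(0)[:2].round(3))
E
```

```text
top clip floor 0.001
  z0.006 n456 [0.4525 0.1495 0.0113] [0.413 0.119] [0.491 0.195]
  z0.014 n55 [0.4524 0.1508 0.0159] [0.424 0.122] [0.483 0.179]
  z0.030 n4 [0.4538 0.145  0.0361] [0.453 0.143] [0.455 0.147]
  z0.038 n15 [0.4549 0.1509 0.0421] [0.452 0.147] [0.458 0.155]
  z0.046 n8 [0.4525 0.157  0.0504] [0.451 0.154] [0.455 0.161]
  z0.054 n9 [0.4521 0.1601 0.0581] [0.45 0.14] [0.455 0.165]
  z0.062 n4 [0.4544 0.1443 0.067 ] [0.447 0.137] [0.461 0.165]
  z0.070 n7 [0.4513 0.1494 0.0729] [0.447 0.137] [0.456 0.166]
  z0.078 n22 [0.4576 0.149  0.0823] [0.447 0.137] [0.466 0.169]
  z0.086 n24 [0.4563 0.1483 0.0901] [0.449 0.139] [0.465 0.166]
  z0.094 n19 [0.4568 0.151  0.0984] [0.449 0.143] [0.464 0.163]
  z0.102 n17 [0.4569 0.1493 0.1053] [0.449 0.145] [0.464 0.16 ]
  z0.110 n18 [0.4563 0.1512 0.1155] [0.447 0.147] [0.468 0.158]
  z0.118 n42 [0.4565 0.153  0.1201] [0.448 0.148] [0.465 0.158]
top jig floor 0.0013
  z0.006 n42 [ 0.5051 -0.1538  0.0103] [ 0.472 -0.233] [ 0.587 -0.117]
  z0.014 n62 [ 0.5256 -0.1559  0.019 ] [ 0.473 -0.18 ] [ 0.571 -0.129]
  z0.022 n443 [ 0.5155 -0.
[... 2115 characters left out ...]
 n184 [ 0.5039 -0.1775  0.0178] [ 0.47 -0.2 ] [ 0.626 -0.083]
  z0.022 n427 [ 0.5066 -0.1721  0.0279] [ 0.47  -0.201] [ 0.569 -0.132]
  z0.030 n435 [ 0.5114 -0.1674  0.031 ] [ 0.472 -0.197] [ 0.556 -0.13 ]
  z0.038 n24 [ 0.5109 -0.1667  0.0419] [ 0.508 -0.17 ] [ 0.516 -0.161]
  z0.046 n23 [ 0.5118 -0.1667  0.0504] [ 0.508 -0.17 ] [ 0.518 -0.16 ]
  z0.054 n18 [ 0.5106 -0.1672  0.0581] [ 0.506 -0.173] [ 0.517 -0.159]
  z0.062 n10 [ 0.5082 -0.17    0.0644] [ 0.506 -0.179] [ 0.512 -0.163]
  z0.070 n146 [ 0.5108 -0.1671  0.0747] [ 0.497 -0.182] [ 0.53  -0.148]
  z0.078 n22 [ 0.5126 -0.1657  0.0827] [ 0.51 -0.17] [ 0.518 -0.159]
  z0.086 n6 [ 0.5135 -0.1663  0.0864] [ 0.509 -0.168] [ 0.517 -0.163]
```

View pics/c1.png

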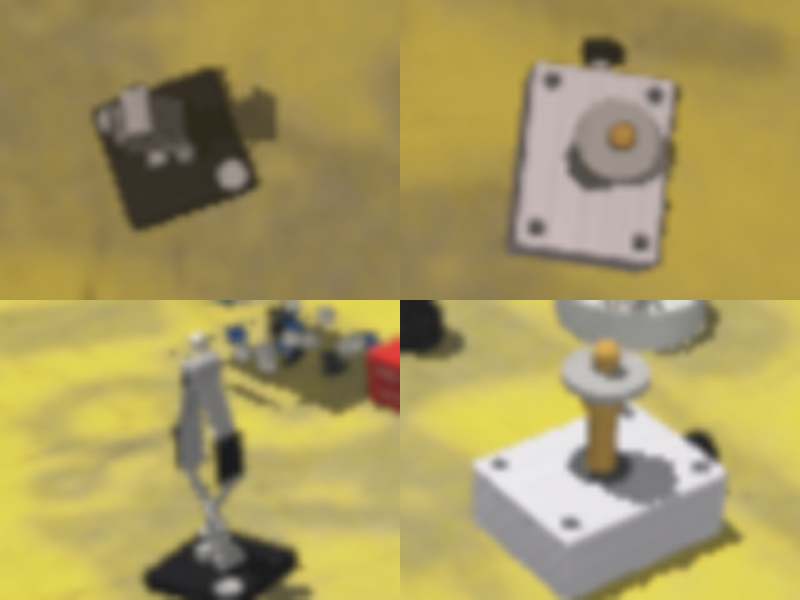

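The crops show the clip with its plates split roughly along world y, and the collar well up the terminal (its top at about z 75 mm, head about 87). Next: clip yaw and axes.

```bash
python3 - <<'E'
from h import *
A={n:cloud(n,np.load('pics/%s1.npy'%n)) for n in('top','scene')}
def sel(n,c,rad,z0,z1):
    P=A[n].reshape(-1,3); return P[(np.hypot(P[:,0]-c[0],P[:,1]-c[1])<rad)&(P[:,2]>z0)&(P[:,2]<z1)]
for n in A:
    for nm,c,rad,z0,z1 in(('plates',(.456,.152),.027,.062,.086),('tail',(.456,.152),.02,.1,.125),('tailtop',(.456,.152),.02,.118,.125),('base',(.455,.152),.05,.0085,.0145),('collar',(.515,-.165),.03,.071,.079),('head',(.515,-.165),.012,.081,.1),('jigtop',(.515,-.165),.07,.026,.034)):
        P=sel(n,c,rad,z0,z1); x=P[:,:2].astype(np.float32)*1000
        (cx,cy),(w,h),a=cv2.minAreaRect(x); e,V=np.linalg.eigh(np.cov(x.T)); v=V[:,1]
        print(n,nm,len(x),'rect c %.1f %.1f size %.1f %.1f ang %.0f'%(cx,cy,w,h,a),'pca',np.degrees(np.arctan2(v[1],v[0])).round(0),'mean',P.mean(0).round(4),'zmed',np.median(P[:,2]).round(4),'zmax',P[:,2].max().round(4))
s=sel('scene',(.456,.152),.027,.066,.082); print((s[::6]*1000).round(0).astype(int).tolist())
E
```

```text
top plates 33 rect c 456.9 152.8 size 16.7 31.6 ang 7 pca 101.0 mean [0.4559 0.1485 0.0785] zmed 0.0813 zmax 0.085
top tail 82 rect c 456.7 152.0 size 14.9 20.3 ang 71 pca -179.0 mean [0.4564 0.1517 0.1148] zmed 0.1182 zmax 0.123
top tailtop 42 rect c 456.7 153.0 size 17.2 9.7 ang 3 pca -172.0 mean [0.4565 0.153  0.1201] zmed 0.12 zmax 0.123
top base 442 rect c 457.0 152.8 size 56.2 55.7 ang 19 pca 138.0 mean [0.4523 0.1494 0.0116] zmed 0.0118 zmax 0.0144
top collar 186 rect c 516.0 -164.3 size 32.4 31.9 ang 43 pca 174.0 mean [ 0.5153 -0.1642  0.0751] zmed 0.0751 zmax 0.0789
top head 25 rect c 516.0 -164.5 size 9.3 9.4 ang 84 pca 113.0 mean [ 0.5157 -0.1643  0.0854] zmed 0.0854 zmax 0.0898
top jigtop 823 rect c 522.2 -166.0 size 60.8 93.1 ang 80 pca 176.0 mean [ 0.5132 -0.1622  0.03  ] zmed 0.0301 zmax 0.0339
scene plates 110 rect c 455.4 153.9 size 17.8 36.4 ang 6 pca 100.0 mean [0.4553 0.152  0.0742] zmed 0.0742 zmax 0.0852
scene tail 75 rect c 456.2 151.3 size 15.6 22.9 ang 79 pca 176.0 mean [0.4547 0.1504 0.1119] zmed 0.1124 zmax 0.1213
scene tailtop 20 rect c 456.8 152.6 size 19.1 9.1 ang 16 pca -169.0 mean [0.4549 0.1525 0.1196] zmed 0.1196 zmax 0.1213
scene base 240 rect c 454.3 151.8 size 55.9 56.2 ang 21 pca 151.0 mean [0.4523 0.1469 0.0119] zmed 0.012 zmax 0.0143
scene collar 144 rect c 513.0 -165.3 size 31.6 32.3 ang 37 pca 126.0 mean [ 0.5108 -0.1668  0.0749] zmed 0.0752 zmax 0.0786
scene head 23 rect c 513.9 -164.5 size 10.3 7.2 ang 65 pca 80.0 mean [ 0.5131 -0.1659  0.0843] zmed 0.0846 zmax 0.0867
scene jigtop 754 rect c 519.9 -165.9 size 61.1 93.2 ang 81 pca 162.0 mean [ 0.5094 -0.1685  0.0301] zmed 0.0302 zmax 0.034
[[458, 166, 82], [448, 168, 79], [447, 166, 78], [463, 139, 82], [461, 167, 70], [447, 168, 72], [451, 137, 82], [446, 166, 70], [454, 139, 77], [449, 166, 66], [465, 139, 71], [465, 139, 68], [450, 138, 69]]
```

```bash
cat >> h.py <<'E'
from scipy.spatial.transform import Rotation as Ro
def ori(yaw,k=0):  # tool down, closing line at yaw (deg)
    a=np.radians(yaw+180*k); y=np.array([np.cos(a),np.sin(a),0]); z=np.array([0,0,-1.]); x=np.cross(y,z)
    return Ro.from_matrix(np.stack([x,y,z],1)).as_quat()
def st(msg=''):
    s=r.read_state(); print(msg,'t%.2f'%s['time_s'],'p',np.round(s['eef_pos'],4),'F',np.round(s['contact_force'],2),'w%.4f g%.1f'%(s['grip_width'],s['grip_force'])); return s
def fz(n=6):
    v=[]
    for _ in range(n): v.append(r.read_state()['contact_force']); r.hold(.03)
    return np.mean(v,0),np.std(v,0)
C=[.456,.1525]; T=[.5145,-.1645]
E
python3 - <<'E'
from h import *
for k in(0,1):
    for p in(C+[.23],C+[.077],T+[.23],T+[.14]):
        q=r.solve_ik(p,ori(97,k)); print(k,None if q is None else np.round(q,2))
E
```

```text
0 [ 0.16  0.26  1.64 -0.    1.24 -1.53]
0 [ 0.16  0.45  1.84 -0.    0.85 -1.53]
0 [-0.45  0.37  1.48 -0.    1.29 -2.14]
0 [-0.45  0.46  1.61 -0.    1.07 -2.14]
1 [ 0.16  0.26  1.64 -0.    1.24  1.61]
1 [ 0.16  0.45  1.84 -0.    0.85  1.61]
1 [-0.45  0.37  1.48 -0.    1.29  1.  ]
1 [-0.45  0.46  1.61 -0.    1.07  1.  ]
```

```bash
python3 - <<'E'
from h import *
q=ori(97)
st('start')
r.reach(C+[.2],q); st('above')
r.move_straight(C+[.077],speed=.1); st('down'); print(fz())
command_gripper(0.0,22); st('closed'); print(fz())
snap('scene','s2'); snap('top','t2')
S=cv2.imread('pics/s2.png');Tm=cv2.imread('pics/t2.png')
f=lambda I,a,b:cv2.resize(I[b:b+75,a:a+100],(400,300),interpolation=cv2.INTER_CUBIC)
cv2.imwrite('pics/c2.png',np.hstack([f(S,220,160),f(Tm,215,200)]))
E
```

```text
start t0.10 p [0.1743 0.4948 0.2289] F [0.53 0.93 0.05] w0.0853 g0.0
above t1.73 p [0.4558 0.1531 0.2   ] F [ 0.44 -0.02  0.26] w0.0852 g0.0
down t3.12 p [0.4564 0.1526 0.0775] F [-0.5   0.15  0.35] w0.0854 g0.0
(array([-0.00075235,  0.10532354,  0.12779374]), array([0.35112311, 0.3589621 , 0.38834816]))
closed t3.89 p [0.4559 0.1525 0.0769] F [ 0.12  0.46 -0.11] w0.0258 g24.4
(array([-0.11909778, -0.06400556, -0.45075114]), array([0.59859179, 0.3424667 , 0.32181372]))
```

View pics/c2.png

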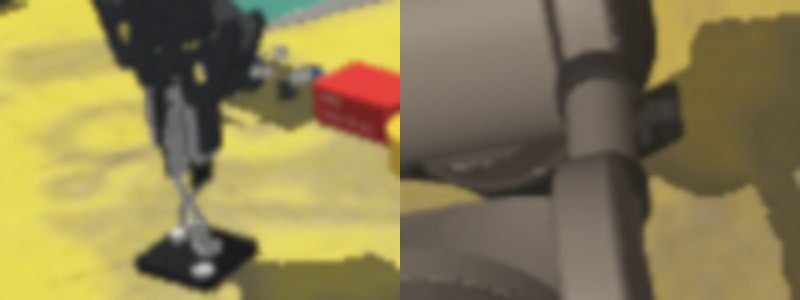

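The crop shows the fingers on the plates with the arms spread, and the 25.8 mm width matches a full squeeze. Lift and carry.

```bash
python3 - <<'E'
from h import *
q=ori(97)
command_gripper(0.0,30); st('grip')
r.move_straight(C+[.12],speed=.06,max_force=8); st('off pin')
r.move_straight(C+[.20],speed=.12); st('up')
r.reach(T+[.20],q); r.hold(.3); st('over'); print(fz(10))
im,d=snap('scene','s3'); 
W=cloud('scene',d);P=W.reshape(-1,3)
for z in np.arange(.06,.2,.006):
    Q=P[(np.hypot(P[:,0]-T[0],P[:,1]-T[1])<.03)&(P[:,2]>=z)&(P[:,2]<z+.006)]
    if len(Q)>2: print('%.3f'%z,len(Q),(Q.mean(0)[:2]*1000).round(1),(Q.min(0)[:2]*1000).round(1),(Q.max(0)[:2]*1000).round(1))
cv2.imwrite('pics/c3.png',cv2.resize(im[180:280,330:450,::-1],(720,600),interpolation=cv2.INTER_CUBIC))
E
```

```text
grip t4.41 p [0.456  0.1525 0.077 ] F [ 0.12  0.19 -0.65] w0.0251 g31.5
off pin t5.28 p [0.4558 0.1525 0.1198] F [-0.23 -0.14 -1.51] w0.0252 g31.5
up t6.09 p [0.4555 0.1524 0.1992] F [-0.02  0.09 -0.93] w0.0252 g31.5
over t7.62 p [ 0.5147 -0.1637  0.2001] F [-1.    0.14 -0.91] w0.0249 g31.5
(array([-0.17093355, -0.0017226 , -0.69752855]), array([0.54396828, 0.37754456, 0.41578248]))
0.060 16 [ 509.2 -168.3] [ 505.7 -173.4] [ 516.5 -159.1]
0.066 12 [ 506.5 -173.2] [ 499.4 -180.6] [ 521.1 -154.8]
0.072 137 [ 511.5 -166.6] [ 497.4 -180.9] [ 530.1 -147.8]
0.078 13 [ 511.7 -166.5] [ 509.1 -169.6] [ 515.4 -161. ]
0.084 15 [ 513.4 -165.5] [ 508.4 -168.5] [ 518.4 -161. ]
0.132 7 [ 512.8 -166.7] [ 506.1 -179.4] [ 523.  -151.8]
0.138 52 [ 512.4 -163. ] [ 505.4 -180. ] [ 521.9 -147.5]
0.144 14 [ 513.6 -165.7] [ 509.  -179.3] [ 517.4 -147.2]
0.150 15 [ 513.3 -166.8] [ 509.8 -179.9] [ 516.9 -148.5]
0.156 17 [ 512.8 -168.9] [ 508.8 -179.2] [ 517.9 -148.4]
0.162 15 [ 511.5 -168.4] [ 508.7 -174. ] [ 515.3 -153.4]
0.168 14 [ 510.7 -166.3] [ 507.8 -169.7] [ 516.1 -162.2]
0.174 16 [ 510.5 -162.2] [ 506.4 -170. ] [ 515.3 -157. ]
0.180 22 [ 512.8 -162.1] [ 505.2 -177. ] [ 524.7 -154. ]
0.186 43 [ 511.7 -165.2] [ 503.5 -177.7] [ 524.9 -151.7]
0.192 35 [ 512.  -164.6] [ 504.3 -177.6] [ 521.5 -152.4]
0.198 33 [ 510.2 -162.2] [ 502.7 -183.4] [ 521.9 -148.7]
```

View pics/c3.png

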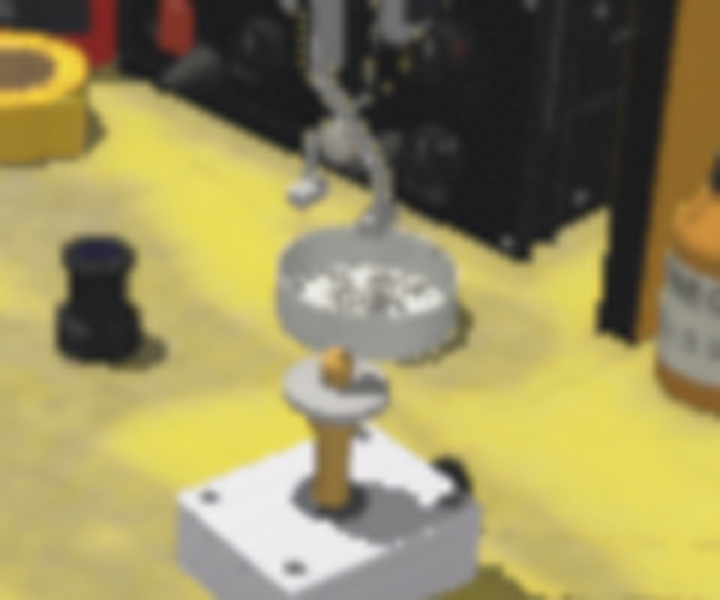

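Jaws are open and centred on the collar in the same camera (513.6,-163.7 against 513.7,-164.3 mm). Contact is expected at TCP z of about 0.139. Lowering.

```bash
python3 - <<'E'
from h import *
T=[.5145,-.165]
r.move_straight(T+[.158],speed=.06); r.hold(.2); b,_=fz(10); st('base'); print(b)
hit=r.move_straight(T+[.13],speed=.012,max_force=3.0); s=st('hit %s'%hit)
f,sd=fz(8); print(f-b,sd)
np.save('b.npy',b)
E
```

```text
base t9.38 p [ 0.5145 -0.165   0.1581] F [ 0.19  0.44 -1.12] w0.0254 g31.5
[-0.29035172 -0.12596671 -0.71862994]
hit True t10.95 p [ 0.5145 -0.1649  0.1372] F [-1.19 -0.05  3.82] w0.0251 g31.6
[0.21292439 0.23998048 4.07059207] [0.61805062 0.53460794 0.63110589]
```

```bash
python3 - <<'E'
from h import *
T=[.5145,-.165]; b=np.load('b.npy'); z=r.read_state()['eef_pos'][2]
z=.1372
for i in range(6):
    f,sd=fz(12); print('%.4f'%z,(f-b).round(2),r.read_state()['eef_pos'].__getitem__(2).round(4) if 1 else 0)
    e=5.5-(f-b)[2]
    if abs(e)<.4: break
    z-=np.clip(e,-1.2,1.2)*.8e-3; r.move_straight(T+[z],speed=.01)
np.save('z.npy',z); st('pressed')
im,d=snap('scene','s4'); cv2.imwrite('pics/c4.png',cv2.resize(im[190:290,330:450,::-1],(720,600),interpolation=cv2.INTER_CUBIC))
E
```

```text
0.1372 [ 0.48 -0.19  3.59] 0.1369
0.1362 [0.46 0.5  4.71] 0.1362
0.1356 [-0.04  0.7   5.31] 0.1356
pressed t12.92 p [ 0.5145 -0.165   0.1356] F [-0.74  0.92  5.27] w0.0252 g31.8
```

View pics/c4.png

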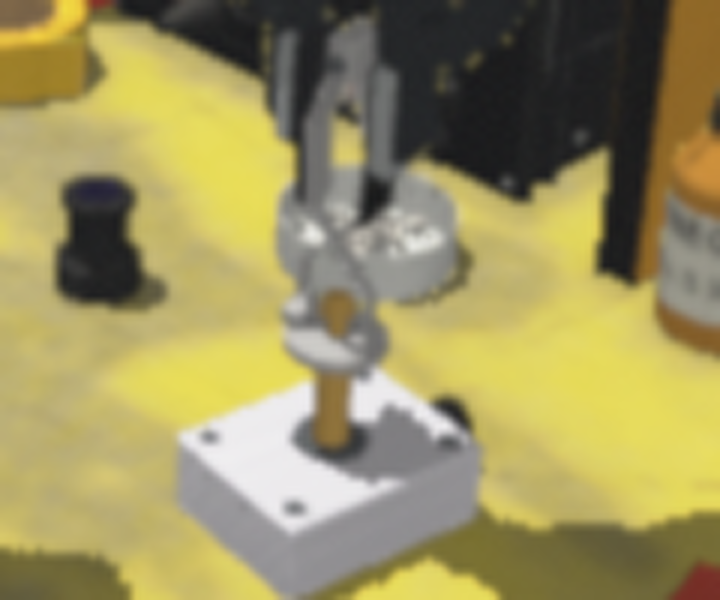

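The picture shows the jaws straddling the head on the collar, and the stiffness is about 1 N/mm as expected. Now I release in steps, holding the press force.

```bash
python3 - <<'E'
from h import *
T=[.5145,-.165]; b=np.load('b.npy'); z=float(np.load('z.npy'))
for w in(.0265,.0275,.0285,.0295,.0305):
    command_gripper(w,30); f,sd=fz(8); F=(f-b)[2]; s=r.read_state()
    print('w%.4f real%.4f g%.1f F'%(w,s['grip_width'],s['grip_force']),(f-b).round(2),'z%.4f t%.1f'%(z,s['time_s']))
    if s['grip_force']<3: break
    if F<4.7 or F>6.5:
        z-=np.clip(5.6-F,-1.2,1.2)*.8e-3; r.move_straight(T+[z],speed=.01)
st('end'); np.save('z.npy',z)
E
```

```text
w0.0265 real0.0266 g12.8 F [ 0.4  -0.46  5.24] z0.1356 t13.4
w0.0275 real0.0275 g8.9 F [ 0.64 -0.99  5.09] z0.1356 t13.9
w0.0285 real0.0287 g7.4 F [ 0.42 -0.21  5.69] z0.1356 t14.4
w0.0295 real0.0296 g6.1 F [0.51 0.46 6.03] z0.1356 t14.9
w0.0305 real0.0306 g4.7 F [0.58 0.14 5.26] z0.1356 t15.4
end t15.38 p [ 0.5145 -0.165   0.1356] F [-0.11 -0.64  3.66] w0.0306 g4.7
```

Plates followed past the on-head width (about 29 mm), so the jaws are under the head. Open fully and withdraw.

```bash
python3 - <<'E'
from h import *
T=[.5145,-.165]
for w in(.0315,.033,.045,.085): command_gripper(w); st('w')
r.move_straight(T+[.26],speed=.1); r.hold(.3); st('up')
im,d=snap('scene','s5'); P=cloud('scene',d).reshape(-1,3)
Q=P[(np.hypot(P[:,0]-T[0],P[:,1]-T[1])<.05)&(P[:,2]<.2)]
for z in np.arange(.066,.2,.01):
    q=Q[(Q[:,2]>=z)&(Q[:,2]<z+.01)]
    if len(q)>2: print('%.3f'%z,len(q),(q.min(0)*1000).round(1),(q.max(0)*1000).round(1))
cv2.imwrite('pics/c5.png',cv2.resize(im[170:290,320:460,::-1],(700,600),interpolation=cv2.INTER_CUBIC))
E
```

```text
w t15.60 p [ 0.514  -0.1648  0.135 ] F [-1.22  0.04 -0.15] w0.0315 g0.0
w t15.82 p [ 0.5143 -0.1649  0.1353] F [ 0.08  1.03 -0.26] w0.0330 g0.0
w t16.09 p [ 0.5145 -0.165   0.1356] F [-0.36  0.5  -0.5 ] w0.0450 g0.0
w t16.57 p [ 0.5145 -0.165   0.1356] F [ 0.24 -0.13 -0.8 ] w0.0848 g0.0
up t18.26 p [ 0.5144 -0.165   0.2598] F [ 0.23  0.01 -0.41] w0.0848 g0.0
0.066 118 [ 497.2 -181.7   67.9] [ 532.2 -147.3   76. ]
0.076 61 [ 506.1 -174.9   76.1] [ 521.3 -155.1   85.9]
0.086 28 [ 508.3 -175.4   86.1] [ 519.3 -155.3   95.6]
0.096 21 [ 507.6 -174.    96.6] [ 515.2 -156.   105.4]
0.106 25 [ 506.1 -173.7  106.2] [ 516.  -155.9  115.9]
0.116 32 [ 503.7 -181.2  116.6] [ 522.5 -151.   126. ]
0.126 59 [ 503.9 -182.   126.2] [ 522.6 -150.2  136. ]
0.136 65 [ 502.4 -181.4  136.1] [ 525.  -149.5  145.9]
0.146 48 [ 504.8 -179.7  146.1] [ 521.1 -152.3  155.7]
0.156 44 [ 506.7 -175.5  156.3] [ 523.2 -155.7  165.5]
0.166 45 [ 503.3 -172.6  166. ] [ 522.4 -161.4  175.9]
0.176 48 [ 503.6 -170.9  176. ] [ 522.6 -159.   182.2]
```

View pics/c5.png

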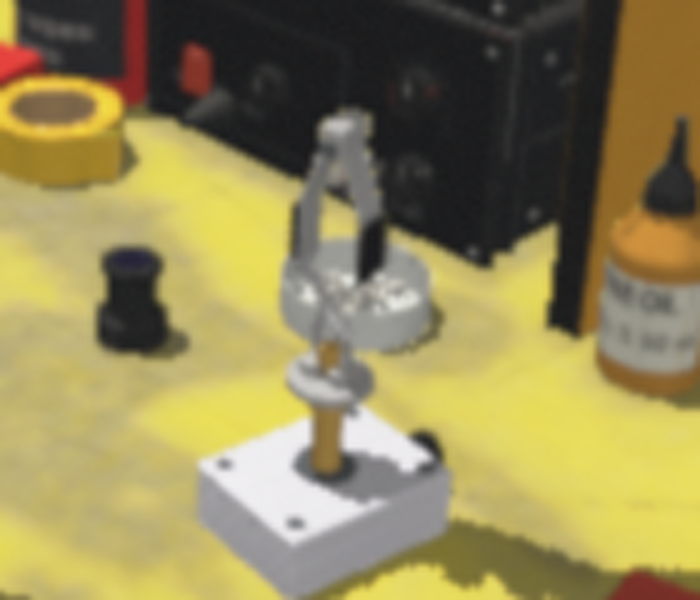

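The clip stands upright with its jaws under the head: its tail is at 181 mm, so its origin is at about 73 mm, and the plates are back to about 31 mm apart. Handing in.

```bash
python3 -c "
from h import *
print(r.finish_job())"
```

```text
the job is handed in; nothing more can be done
None
```

The clip is standing upright on the terminal with its jaws closed on the neck beneath the head. I pressed it to about 5.5 N, and the job was handed in at about 18 s with the gripper clear; no verdict was returned.

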